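# Hang the ear defenders on the free place of the bar

### The arm

A 6-joint arm with a two-finger parallel gripper is mounted at the origin on the work surface. World frame = base frame: x ahead of the robot, y to its left, z up, the work surface at z = 0. Lengths are in mm, angles in rad, forces in N, time in s.
With the tool pointing down it reaches from about 350 to 775 mm from the base axis. Payload 7.3 kg.
Tool frame: the origin (TCP) lies at the very end of the fingers, on their centre line; the grasp point (between the pads) lies 19 mm behind it; z points along the fingers, y is the line along which they close (so a half turn about z gives the same grasp; the last joint's range is limited). The gripper opens to 92 mm and grips with 3 to 60 N. Pads are 19 mm wide; open, the fingers measure 130 mm over their backs; the gripper's body (75 mm by 190 mm) begins 47 mm behind the grasp point.
Start: joints at [-1.489, 0.342, 1.524, -0, 1.275, -0.146], TCP at [118.585, -511.451, 226.741] pointing down, gripper open.
Joint ranges: [-2.53, 2.53], [-0.77, 2.02], [0.04, 2.7], [-1, 4.14], [0.28, 2.66], [-3.11, 3.11]. Speed limits (rad/s): [2.57, 2.57, 3.14, 3.14, 3.14, 3.14].

### API

Orientations are given as [roll, pitch, yaw] about the fixed x, y, z axes, in that order (R = Rz(yaw) Ry(pitch) Rx(roll)).
In Python, from plant import get_obs, capture, close_job gives the robot as it stands. The module is installed in compiled form; this text tells all that it offers.
- The arm moves only by the shell command python3 -m handwheel 'ROWS'. ROWS is JSON, a list of rows, each a list of 3 entries, a list of its own where there are three numbers: the turn, a rotation vector about the tool's x, y, z in degrees, then the shift along the tool's x, y, z in m, then the opening, from 0 (shut) to 1 (fully open). A call has 1 to 12 rows; each row is the pose to reach, as a shift and turn from the pose commanded when the call began, along the tool's axes at that moment; what a row does not reach only later rows make up. A row lasts 1/10 s, in which the tool goes at most 50 mm and 8.59 degrees, less where a joint would pass 70% of its speed; a pose out of reach is approached as far as the arm can. A call with a gripper value outside its range is refused whole. The fingers move at their own pace and stop on an object; the grip force is fixed at half the most. Time passes only in rows, so rows that repeat a pose let the fingers close. It gives the time, the measured TCP pose, the force, the opening and the grip force at its end, in the units of the state.
- get_obs(): the state, without advancing time (a new reading comes with each control period).
- capture(name): name is "side" or "top"; returns a dict with "image" (480x640x3 uint8, red, green, blue), "depth" (480x640 float32, mm along the optical axis (not along the pixel's ray), 0 where there is no reading), "fx", "fy", "cx", "cy" (pixels), "camera_from_world" (4x4, takes a point from world to camera coordinates). Camera axes: x right, y down, z forward; pixel columns grow to the right and rows downward; lengths in mm; the calibration is good to about 2 mm. A picture is of the moment at which its call begins.
- close_job(): hands the job in; it is judged then, once.
The state is a dict: "time": time; "joint_positions": joint angles; "dq": joint speeds; "tau": joint torques, N m; "tool_pos": TCP position; "tcp_rot": TCP orientation; "contact_force": force on the tool from outside, world axes, zero at the start; "moment": the same for the moment, N m; "grip_width": finger opening in mm; "finger_force": force on a finger pad.
Only numpy, scipy, OpenCV 4.12 (cv2) and the standard library are available. Lean on these libraries where they do the work, as an engineer would, in place of code of your own. Each camera call takes 0.05 s, during which the arm holds its last target. There are 200 camera calls.

### The job

Take the ear defenders out of the slot of the steel sorter, stand them upright on a clear patch of bench and let go, then take them again by one side of their band and hang them over the one free seat of the bar, between its two flanges, one cup each side of the bar. Set them down gently each time, never drop them, and leave everything else on the bench, in the sorter and on the bar where it is.

Things in the scene. Friction and masses are not known exactly. Their poses are not given: they have to be found in the camera images.
- defenders: Rigid ear defenders to hang, 0.15-0.31 kg: an arch-shaped black band 25 mm wide (own y), 10 mm thick, with a grey cup at each end; 152 mm across (own x), 135 mm high. Origin: centre of the underside, level with the cups' feet; z up to the crown. Same either way round; they stand by themselves. At the start they stand in a sorter slot, only the top 20 mm of the crown above its walls.
- defenders_mid (a point): Centre of the ear defenders, half-way up (67.5 mm above their feet), axes as body. Cups: own x +-46 to +-76 mm, 40 mm wide (y), from the feet up to 50 mm; 92 mm clear between them. From there the band rises as upright sides at own x = +-60 mm to 70 mm above the feet, then as a half circle (inner radius 55, outer 65 mm).
- defenders_crown (a point): Middle of the underside of the crown, 125 mm above the feet: it rests on the bar and is flat for about 20 mm. The crown's top is 10 mm above it.
- sorter: Fixed bare steel open-topped box, 172 (own x) by 152 (own y) by 115 mm high, walls and floor 5 mm; three slots along own x, centres at own y = -49, 0, +49 mm, each about 44 by 162 mm: no room for fingers inside. One holds the ear defenders, in line with it, the others a carton each, lower than the walls. Origin: centre of its underside.
- stand: Fixed stand: base 100 (own x) by 310 (own y) by 10 mm, posts 170 mm high at own y = +-129 mm. An aluminium bar, 20 mm in diameter, runs along own y, its axis 155 mm up, with three seats 80 mm apart at own y = -80, 0, +80 mm; two are taken by hanging ear defenders of the same kind. Origin: centre of its underside.
- seat_free_top (a point): The free seat: middle of the bar's top, 165 mm above the bench; own y along the bar. A black disc flange, radius 32 mm about the bar's axis, 6 mm thick, stands on each side, inner faces 37 mm apart, rising 22 mm above this point: the 25 mm band fits between, but not with fingers beside it within 32 mm of the bar.
- hung_b_mid (a point): Centre of other ear defenders (same shape and axes as those to hang) already hanging on the bar; their crown's top is 10 mm above the bar. Loose; leave alone.
- hung_c_mid (a point): As hung_b, on the third seat. Leave alone.
- carton_a_mid (a point): Centre of a loose carton in the sorter, 120 x 36 x 98 mm high. Leave alone.
- carton_b_mid (a point): Centre of a second such carton in the sorter. Leave alone.
- can_mid (a point): Centre of a loose upright can, 62 mm in diameter, 125 mm high. Leave alone.
- jar_mid (a point): Centre of a loose upright jar, 68 mm in diameter, 80 mm high. Leave alone.
- tape_mid (a point): Centre of a loose roll of tape lying flat, 84 mm in diameter, 25 mm high. Leave alone.
- meter_mid (a point): Centre of a loose multimeter lying on its back, 135 mm (own x) by 72 mm by 35 mm high. Leave alone.
- driver_grip (a point): Point in the handle of a loose screwdriver 200 mm long and 26 mm thick, lying on the bench; it reaches from 60 mm behind this point to the tip 140 mm ahead along own x. Leave alone.
- spanner_grip (a point): Point on the shank of a loose flat spanner, 180 mm long, 38 mm wide at most, 8 mm high, lying on the bench; it reaches from 54 mm behind this point to 126 mm ahead along own x. Leave alone.
Things that resemble listed ones, but are neither listed nor needed, are in the scene too. Leave any yellow look-alike of the defenders alone.

How it is judged (in metres and radians):
On the way:
1. the ear defenders stand upright on the open bench, clear of the sorter, and are let go (height (world z) of defenders below 0.008 m and horizontal distance between defenders and sorter above 0.12 m and angle between defenders's own z axis and vertical below 0.15 rad and contact force between the fingers and defenders below 0.1 N and linear speed of defenders below 0.05 m/s), for 0.15 s.
At the end, for the whole second after the job is handed in: The ear defenders hang at rest over the bar in the free seat, let go: the underside of the crown rests on the bar between the flanges (within 20 mm sideways and 6 mm in height of the middle of the seat), the band within 0.25 rad of upright and within 0.35 rad of square to the bar (horizontal distance between defenders_crown and seat_free_top below 0.02 m and z of defenders_crown in the frame of seat_free_top between -0.006 and 0.006 m and angle between defenders's own z axis and vertical below 0.25 rad and angle between the y axis of defenders and the y axis of seat_free_top, either way round below 0.35 rad and linear speed of defenders below 0.03 m/s and angular speed of defenders below 0.3 rad/s); the robot touches nothing.
It fails at once if the other ear defenders on the bar are moved more than 30 mm (distance of any of hung_b_mid, hung_c_mid from where it was at the start of the episode above 0.03 m).
It fails at once if a carton in the sorter is moved more than 30 mm (distance of any of carton_a_mid, carton_b_mid from where it was at the start of the episode above 0.03 m).
It fails at once if another thing on the bench is moved more than 30 mm (distance of any of can_mid, jar_mid, tape_mid, meter_mid, driver_grip, spanner_grip from where it was at the start of the episode above 0.03 m).
It fails at once if the ear defenders are dropped or flung: they move faster than 0.45 m/s while not gripped (linear speed of defenders above 0.45 m/s and contact force between the fingers and defenders below 0.2 N).
It also fails if it takes over 58 s, if anything falls off the work surface, if the arm or the gripper's body presses on something with over 40 N, if the wrist force passes 120 N, or if a joint passes its speed limit or range.

## Working session

There is one attempt and no reset: what is moved stays moved. The work goes in short steps, Python scripts to look and compute and a shell command to move; the robot and the scene stay as the last step left them, time stands still between calls to the robot, and variables do not carry over. Pictures are saved under pics/ and viewed, at most 13 in all, crops included, and the job is handed in when it is done.

```bash
mkdir -p pics
cat > h.py <<'E'
import numpy as np, cv2
from plant import get_obs, capture
def cap(n,f):
    c=capture(n); cv2.imwrite(f'pics/{f}.png',c['image'][:,:,::-1]); np.savez(f'{f}.npz',**c); return c
def pts(c):
    d=np.asarray(c['depth'],float); v,u=np.mgrid[0:480,0:640]
    P=np.stack([(u-c['cx'])/c['fx']*d,(v-c['cy'])/c['fy']*d,d,np.ones_like(d)],-1)
    W=P@np.linalg.inv(c['camera_from_world']).T
    W[d==0]=np.nan
    return W[...,:3]
E
python3 - <<'E'
from h import *
for n in('top','side'):
    c=cap(n,n+'0'); M=np.linalg.inv(c['camera_from_world']); print(n,M[:3,3].round(),M[:3,2].round(2),c['fx'])
print(get_obs())
E
```

```text
top [ 361.  -54. 1505.] [ 0.1   0.02 -0.99] 602.3819410638944
side [182. 681. 858.] [ 0.3  -0.66 -0.69] 531.6017753574343
{'time': 0.1, 'joint_positions': array([-1.48900208e+00,  3.42622043e-01,  1.52488414e+00, -3.86480396e-05,
        1.27540509e+00, -1.46001866e-01]), 'dq': array([ 0.00096411, -0.00288574, -0.00173504,  0.00042226,  0.00065874,
       -0.00192785]), 'tau': array([ 2.19699243e-03, -4.32005024e+01, -2.44693816e+01,  7.21305376e-02,
        5.25851024e-02, -3.74887202e-05]), 'tool_pos': array([ 118.54163517, -511.08333184,  226.14359025]), 'tcp_rot': array([-3.14028268e+00, -1.55272153e-04,  2.27807284e-01]), 'contact_force': array([ 0.02696684,  1.14095114, -0.48249831]), 'moment': array([0.01093252, 0.02035239, 0.01346963]), 'finger_force': 0.0, 'grip_width': 91.75693115046772}
```

View pics/top0.png

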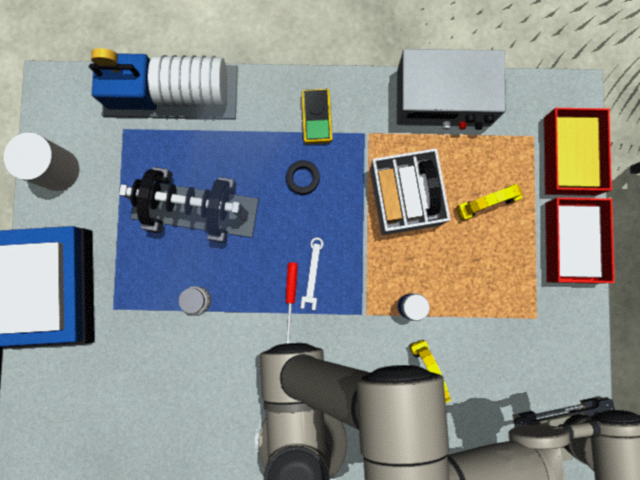

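View pics/side0.png

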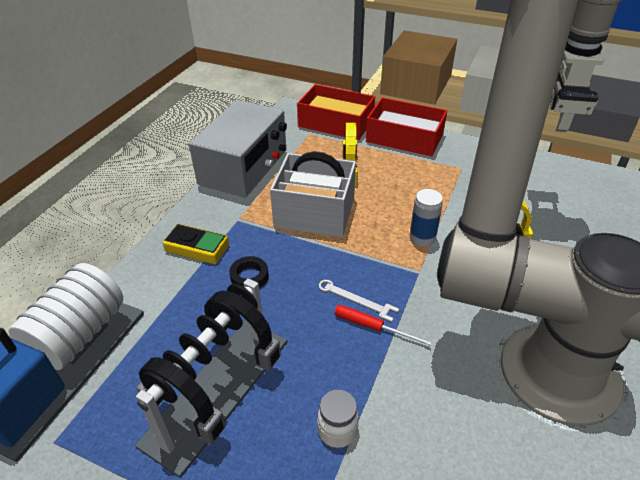

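Top view: the sorter is at about (410,190), with the black band in its right slot at (432,185). The taken seats are at (150,198) and (220,210), so the free seat is the middle one, near (184,202). Of the look-alikes, the ones at (490,202) and (430,370) are yellow and stay put. The black band at (432,185) is the only one in a sorter slot. Next I'll measure and enlarge it.

Run:
```python
from h import *
T=dict(np.load('top0.npz'));W=pts(T);I=T['image'].astype(int)
def roi(u0,u1,v0,v1):
    m=np.zeros((480,640),bool);m[v0:v1,u0:u1]=1;return m
# crown
blk=I.max(2)<70
m=roi(412,450,145,235)&blk&(W[...,2]>118)
P=W[m];c,s,a=cv2.minAreaRect(P[:,:2].astype(np.float32));print('crown',len(P),c,s,a,np.percentile(P[:,2],[2,50,98]))
# sorter rim
m=roi(365,455,140,240)&(abs(W[...,2]-115)<6)&~blk
P=W[m];print('sorter',len(P),cv2.minAreaRect(P[:,:2].astype(np.float32)))
for n,r in(('hungL',(125,172,160,232)),('hungR',(203,240,170,245))):
    m=roi(*r)&(W[...,2]>150)&blk;P=W[m];print(n,len(P),cv2.minAreaRect(P[:,:2].astype(np.float32)),np.percentile(P[:,2],[50,98]))
# bar
m=roi(118,245,180,215)&(I.min(2)>150)&(abs(W[...,2]-160)<12);P=W[m]
print('bar',len(P),cv2.fitLine(P[:,:2].astype(np.float32),cv2.DIST_L2,0,.01,.01).ravel(),P[:,:2].min(0),P[:,:2].max(0),np.percentile(P[:,2],[5,50,98]))
# flanges: dark pts in middle along bar
m=roi(165,210,185,225)&blk&(W[...,2]>140);P=W[m];print('fl',len(P),np.round(P[::6],0).tolist())
for n,p in dict(can=(413,307),jar=(194,300),tape=(302,164),meter=(317,116),drv=(291,285),span=(310,272),yel=(490,202),tray=(568,240),ps=(455,120)).items():print(n,W[p[1],p[0]].round())
im=I.astype(np.uint8)[:,:,::-1]
cv2.imwrite('pics/crop.png',np.hstack([cv2.resize(im[140:240,360:460],(400,400),interpolation=2),cv2.resize(im[150:250,135:235],(400,400),interpolation=2)]))
```

```text
crown 469 (616.6621704101562, -290.5144958496094) (105.41092681884766, 26.12529754638672) 10.385883331298828 [119.01667439 134.56177108 144.00406295]
sorter 679 ((605.9849243164062, -243.55393981933594), (172.8861083984375, 153.86439514160156), 10.630196571350098)
hungL 957 ((567.309326171875, 348.91021728515625), (103.98084259033203, 103.57962799072266), 51.84231948852539) [171.00681579 187.65596923]
hungR 604 ((552.66162109375, 205.3603057861328), (89.35570526123047, 81.77628326416016), 32.67658996582031) [168.77951153 185.69203065]
bar 450 [1.3070719e-01 9.9142104e-01 5.6548450e+02 2.8159589e+02] [538.99503115 150.54768633] [593.41853456 422.4701206 ] [159.03813881 164.9828649  171.53542126]
fl 457 [[595.0, 304.0, 175.0], [592.0, 304.0, 176.0], [590.0, 306.0, 177.0], [595.0, 300.0, 147.0], [590.0, 301.0, 162.0], [584.0, 307.0, 180.0], [589.0, 300.0, 154.0], [590.0, 257.0, 152.0], [586.0, 301.0, 158.0], [586.0, 259.0, 166.0], [579.0, 305.0, 187.0], [586.0, 302.0, 147.0], [586.0, 258.0, 150.0], [577.0, 305.0, 185.0], [583.0, 302.0, 148.0], [585.0, 259.0, 144.0], [575.0, 305.0, 186.0
[... 887 characters left out ...]
7.0, 168.0], [539.0, 312.0, 168.0], [538.0, 265.0, 178.0], [539.0, 228.0, 175.0], [540.0, 214.0, 174.0], [536.0, 267.0, 177.0], [537.0, 229.0, 178.0], [537.0, 215.0, 180.0], [537.0, 264.0, 152.0], [539.0, 227.0, 144.0], [533.0, 266.0, 164.0], [536.0, 228.0, 150.0], [532.0, 267.0, 157.0], [534.0, 228.0, 149.0], [529.0, 228.0, 170.0], [529.0, 214.0, 173.0], [527.0, 220.0, 167.0], [523.0, 223.0, 162.0], [521.0, 215.0, 165.0], [516.0, 220.0, 165.0], [515.0, 216.0, 158.0], [510.0, 216.0, 158.0]]
can [ 333. -249.  124.]
jar [338. 260.  83.]
tape [679.  16.  32.]
meter [802. -19.  32.]
drv [378.  36.  26.]
span [412. -10.  10.]
yel [ 577. -424.  129.]
tray [ 501. -633.   45.]
ps [ 791. -359.   55.]
```

View pics/crop.png

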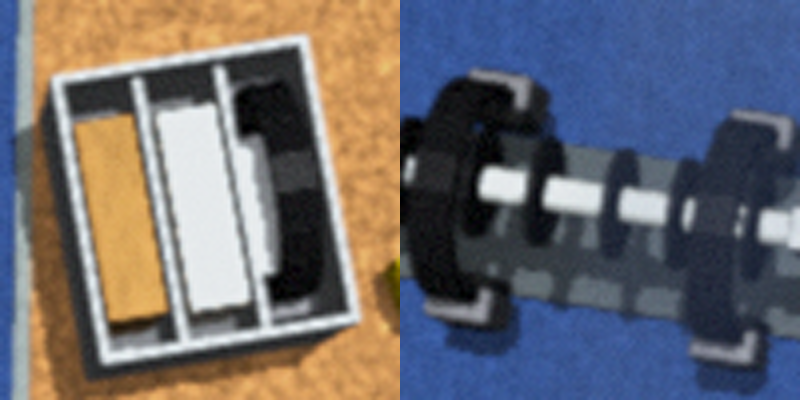

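The crop shows the black arch in the right slot (enlarged 290,180), with the tan and white cartons in the other two. The free seat lies between the flanges at enlarged (545,195) and (622,195). From the depth:
- Crown: about (616,-291), top at 135 mm, yaw 0.185.
- Seat: about (566,286), stand yaw -0.131. Three flange faces agree on this.

Heights and sizes match the description.

```bash
cat >> h.py <<'E'
from scipy.spatial.transform import Rotation as Ro
def go(p,rpy,o=None):
    o=o or get_obs(); R=Ro.from_euler('xyz',o['tcp_rot']); T=Ro.from_euler('xyz',rpy)
    print('turn',np.degrees((R.inv()*T).as_rotvec()).round(2),'shift m',(R.inv().apply(np.array(p)-o['tool_pos'])/1000).round(4))
E
python3 -c "
from h import *
go([616,-291,185],[np.pi,0,.185])"
```

```text
turn [-0.08 -0.01  2.45] shift m [ 0.5343 -0.102   0.0414]
```

```bash
python3 -m handwheel '[[[0,0,2.45],[0.05,-0.01,0],1],[[0,0,2.45],[0.27,-0.052,0.0],1],[[0,0,2.45],[0.534,-0.102,0.0],1],[[0,0,2.45],[0.534,-0.102,0.0],1],[[0,0,2.45],[0.534,-0.102,0.0],1],[[0,0,2.45],[0.534,-0.102,0.0],1],[[0,0,2.45],[0.534,-0.102,0.0],1],[[0,0,2.45],[0.534,-0.102,0.0],1],[[0,0,2.45],[0.534,-0.102,0.0],1],[[0,0,2.45],[0.534,-0.102,0.0],1],[[0,0,2.45],[0.534,-0.102,0.0],1],[[0,0,2.45],[0.534,-0.102,0.0],1]]'
python3 -c "
from h import *
go([616,-291,185],[np.pi,0,.185])"
```

```text
time: 1.3
tool_pos: [619.7, -287.6, 224.6]
tcp_rot: [-3.14, -0.0, 0.19]
contact_force: [-1.3, -0.3, -1.7]
grip_width: 91.6
finger_force: 0.0
turn [-0.12 -0.01  0.31] shift m [-0.0042  0.0027  0.0396]
```

```bash
python3 -m handwheel '[[[0,0,0],[0,0,0.02],1],[[0,0,0],[0,0,0.04],1],[[0,0,0],[0,0,0.06],1],[[0,0,0],[0,0,0.06],1],[[0,0,0],[0,0,0.06],1]]'
python3 - <<'E'
from h import *
c=cap('side','side1');o=get_obs();go([616,-291,119],[np.pi,0,.185]);print(o['tool_pos'])
W=pts(c);I=c['image']
cv2.imwrite('pics/s1.png',cv2.resize(I[60:260,230:430,::-1],(600,600),interpolation=2))
# crown seen from side: dark points above walls
b=(I.max(2)<70)&(W[...,2]>117)&(W[...,2]<140)&(abs(W[...,0]-616)<70)&(abs(W[...,1]+291)<30)
P=W[b];print(len(P),P.min(0),P.max(0),np.median(P,0), cv2.minAreaRect(P[:,:2].astype(np.float32)))
E
```

```text
time: 1.8
tool_pos: [615.4, -291.8, 166.8]
tcp_rot: [-3.141, 0.001, 0.185]
contact_force: [0.8, -0.1, 1.4]
grip_width: 91.8
finger_force: 0.0
turn [ 0.05 -0.05 -0.02] shift m [ 0.0003 -0.001   0.0487]
[ 615.87262119 -292.00537843  167.73757646]
265 [ 564.80881277 -312.36526649  117.07016728] [ 668.69956332 -270.72083737  139.98211719] [ 601.4633066  -286.39403535  131.11008668] ((617.5440063476562, -291.7915344238281), (102.40296173095703, 28.914260864257812), 11.481794357299805)
```

View pics/s1.png

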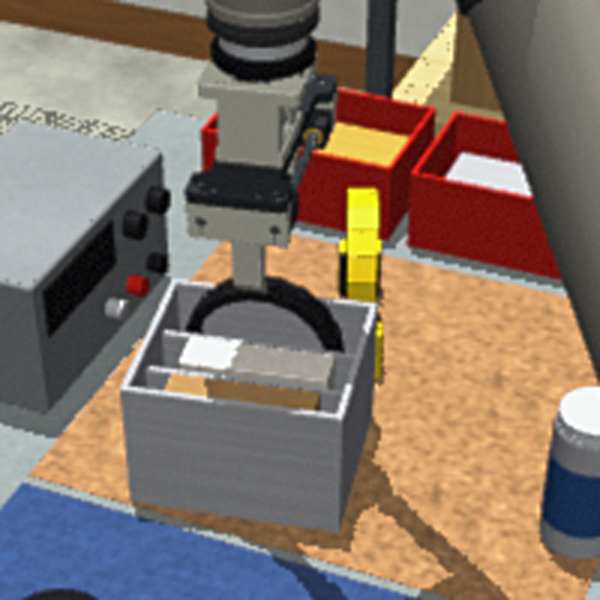

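The view shows the hand above the right slot, its near finger at (250,265) just over the crown at (265,285). Both views agree on the crown, about (617,-291.5), so I'll go down and grip.

```bash
python3 -m handwheel '[[[0,0,0],[0.001,0,0.02],1],[[0,0,0],[0.001,0,0.036],1],[[0,0,0],[0.001,0,0.048],1],[[0,0,0],[0.001,0,0.048],1],[[0,0,0],[0.001,0,0.048],0],[[0,0,0],[0.001,0,0.048],0],[[0,0,0],[0.001,0,0.048],0],[[0,0,0],[0.001,0,0.048],0],[[0,0,0],[0.001,0,0.048],0],[[0,0,0],[0.001,0,0.048],0]]'
```

```text
time: 2.85
tool_pos: [616.8, -291.3, 118.9]
tcp_rot: [3.141, -0.0, 0.185]
contact_force: [0.8, -0.2, 0.7]
grip_width: 48.7
finger_force: 0.0
```

```bash
python3 -m handwheel '[[[0,0,0],[0,0,0],0],[[0,0,0],[0,0,0],0],[[0,0,0],[0,0,0],0],[[0,0,0],[0,0,0],0],[[0,0,0],[0,0,0],0],[[0,0,0],[0,0,0],0],[[0,0,0],[0,0,0],0]]'
```

```text
time: 3.55
tool_pos: [616.7, -291.3, 118.7]
tcp_rot: [3.141, 0.0, 0.185]
contact_force: [-0.6, -0.4, -0.8]
grip_width: 24.8
finger_force: 30.0
```

Gripped: width 24.8 mm, 30 N. Next I'll lift straight up 160 mm.

```bash
python3 -m handwheel '[[[0,0,0],[0,0,-0.008],0],[[0,0,0],[0,0,-0.02],0],[[0,0,0],[0,0,-0.035],0],[[0,0,0],[0,0,-0.055],0],[[0,0,0],[0,0,-0.075],0],[[0,0,0],[0,0,-0.095],0],[[0,0,0],[0,0,-0.115],0],[[0,0,0],[0,0,-0.135],0],[[0,0,0],[0,0,-0.15],0],[[0,0,0],[0,0,-0.16],0],[[0,0,0],[0,0,-0.16],0],[[0,0,0],[0,0,-0.16],0]]'
python3 - <<'E'
from h import *
c=cap('side','side2')
go([540,60,279],[np.pi,0,0])
cv2.imwrite('pics/s2.png',c['image'][:360,60:540,::-1])
E
```

```text
time: 4.75
tool_pos: [616.6, -291.2, 278.4]
tcp_rot: [-3.141, 0.0, 0.185]
contact_force: [-0.0, -0.3, -2.4]
grip_width: 24.6
finger_force: 30.0
turn [-0.06  0.08 10.6 ] shift m [-0.0105 -0.3592 -0.0008]
```

View pics/s2.png

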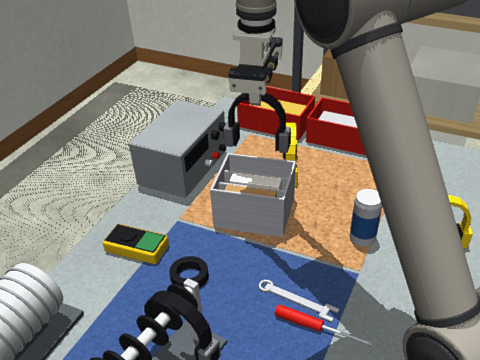

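The picture shows the defenders lifted clear and level (260,125), with the cartons still in the sorter (240,180). Next I'll carry them to (540,60) at the bar's yaw.

```bash
python3 -m handwheel '[[[0,0,1.5],[-0.001,-0.015,0],0],[[0,0,3],[-0.002,-0.045,0],0],[[0,0,5],[-0.003,-0.085,0],0],[[0,0,7],[-0.004,-0.125,0],0],[[0,0,9],[-0.005,-0.165,0],0],[[0,0,11],[-0.006,-0.205,0],0],[[0,0,13],[-0.007,-0.245,0],0],[[0,0,15],[-0.008,-0.285,0],0],[[0,0,17],[-0.009,-0.32,0],0],[[0,0,18.1],[-0.01,-0.345,0],0],[[0,0,18.1],[-0.0105,-0.359,0],0],[[0,0,18.1],[-0.0105,-0.359,0],0]]'
python3 -m handwheel '[[[0,0,0],[0,0,0.02],0],[[0,0,0],[0,0,0.05],0],[[0,0,0],[0,0,0.08],0],[[0,0,0],[0,0,0.11],0],[[0,0,0],[0,0,0.13],0],[[0,0,0],[0,0,0.145],0],[[0,0,0],[0,0,0.15],0],[[0,0,0],[0,0,0.15],0]]'
python3 - <<'E'
from h import *
c=cap('side','side3');W=pts(c);I=c['image'].astype(int)
m=(abs(W[...,0]-540)<95)&(abs(W[...,1]-60)<40)&(W[...,2]<60)&(I.max(2)-I.min(2)<30)
P=W[m];print(len(P),np.percentile(P[:,2],[1,3,10,50]))
cv2.imwrite('pics/s3.png',cv2.resize(c['image'][200:400,180:420,::-1],(720,600)))
E
```

```text
time: 6.0
tool_pos: [539.8, 60.9, 278.3]
tcp_rot: [3.142, 0.001, -0.128]
contact_force: [0.6, -0.9, -1.8]
grip_width: 24.6
finger_force: 30.0
time: 6.8
tool_pos: [537.6, 59.7, 130.1]
tcp_rot: [-3.141, 0.006, -0.131]
contact_force: [-16.6, 6.7, 24.0]
grip_width: 24.5
finger_force: 29.9
381 [ 0.24843528  8.46530397 25.85396055 42.27962768]
```

View pics/s3.png

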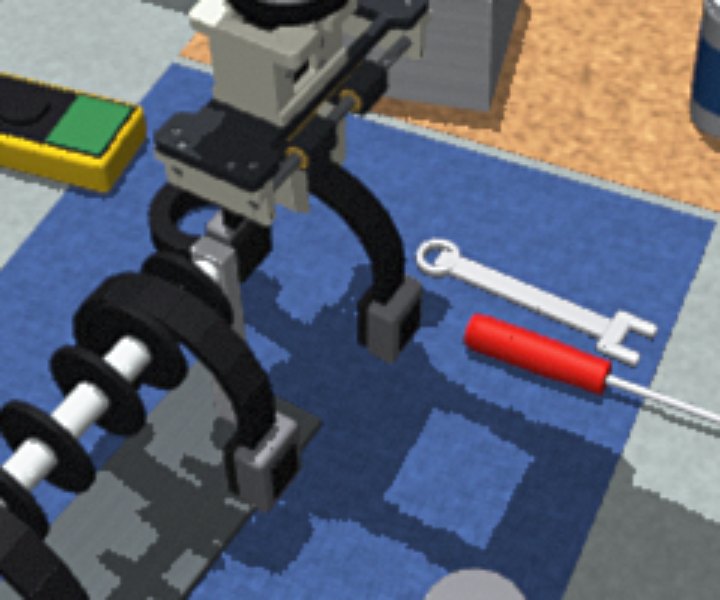

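The TCP is at 130 mm with 24 N upward, so contact came about 15 mm early. I need to know why before going on.

Run:
```python
from h import *
o=get_obs();print(o['tool_pos'],o['contact_force'],o['moment'])
t=cap('top','top3');W=pts(t);I=t['image'].astype(int)
gray=(I.max(2)-I.min(2)<25)
for n,(x,y) in dict(near=(480,68),far=(600,52)).items():
    m=(abs(W[...,0]-x)<30)&(abs(W[...,1]-y)<35)&(W[...,2]>15)&(W[...,2]<75)
    P=W[m];print(n,len(P),P.min(0).round(),P.max(0).round(),np.percentile(P[:,2],[10,50,90]).round(1))
S=dict(np.load('side3.npz'));W=pts(S);I=S['image'].astype(int)
for n,(x,y) in dict(near=(480,68),far=(600,52)).items():
    m=(abs(W[...,0]-x)<30)&(abs(W[...,1]-y)<35)&(W[...,2]<75)&(I[...,2]-I[...,0]<25)
    P=W[m];print(n,len(P),np.percentile(P,[2,98],axis=0).round().tolist() if len(P) else '')
cv2.imwrite('pics/t3.png',cv2.resize(t['image'][120:320,120:360,::-1],(720,600)))
```

```text
[538.0068781   59.64049941 130.44623041] [-16.34316206   6.59254516  24.02254092] [ 1.03508325  2.67024964 -0.00557319]
near 6 [477.  58.  62.] [492.  87.  69.] [61.8 66.9 68.4]Traceback (most recent call last):
  File "<stdin>", line 7, in <module>
    return umr_minimum(a, axis, None, out, keepdims, initial, where)
ValueError: zero-size array to reduction operation minimum which has no identity
```

Run:
```python
from h import *
S=dict(np.load('side3.npz'));W=pts(S);I=S['image'].astype(int)
for n,(x,y) in dict(near=(480,68),far=(600,52)).items():
    m=(abs(W[...,0]-x)<45)&(abs(W[...,1]-y)<40)&(W[...,2]<90)&(W[...,2]>4)&(I[...,2]-I[...,0]<25)
    P=W[m];print(n,len(P),np.percentile(P,[2,50,98],axis=0).round().tolist() if len(P) else '')
T=dict(np.load('top3.npz'))
cv2.imwrite('pics/t3.png',cv2.resize(T['image'][120:320,120:360,::-1],(720,600)))
```

```text
near 484 [[462.0, 51.0, 22.0], [473.0, 78.0, 58.0], [494.0, 86.0, 87.0]]
far 301 [[584.0, 37.0, 24.0], [590.0, 59.0, 65.0], [643.0, 68.0, 86.0]]
```

View pics/t3.png

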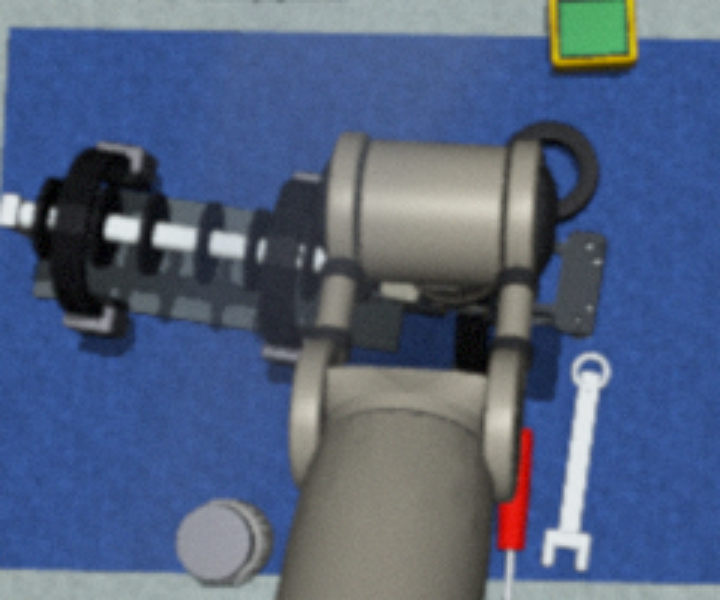

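In the side depth the feet are still about 15 mm up, so the load comes from something else, perhaps the hand near the stand's end post. I'll back up and move away from the stand.

```bash
python3 -m handwheel '[[[0,0,0],[0,0,-0.01],0],[[0,0,0],[0,0,-0.02],0],[[0,0,0],[0,0,-0.03],0],[[0,0,0],[0,0,-0.03],0]]'
python3 - <<'E'
from h import *
T=dict(np.load('top3.npz'));W=pts(T);o=get_obs();print(o['joint_positions'].round(3))
# wrist parts/hand heights near the stand end in top view
for u in range(225,330,6):print(u,[tuple(W[v,u].round().astype(int)) if W[v,u,0]==W[v,u,0] else None for v in (190,206,215,228)])
E
```

```text
time: 7.3
tool_pos: [541.7, 59.0, 160.2]
tcp_rot: [-3.142, -0.003, -0.131]
contact_force: [-0.4, -0.5, -1.6]
grip_width: 24.6
finger_force: 30.0
[-0.032  0.437  1.572 -0.     1.129  1.67 ]
225 [(np.int64(535), np.int64(128), np.int64(471)), (np.int64(551), np.int64(181), np.int64(164)), (np.int64(533), np.int64(184), np.int64(142)), (np.int64(466), np.int64(121), np.int64(500))]
231 [(np.int64(532), np.int64(114), np.int64(493)), (np.int64(505), np.int64(114), np.int64(486)), (np.int64(490), np.int64(113), np.int64(486)), (np.int64(466), np.int64(110), np.int64(503))]
237 [(np.int64(532), np.int64(104), np.int64(493)), (np.int64(507), np.int64(105), np.int64(477)), (np.int64(491), np.int64(104), np.int64(482)), (np.int64(517), np.int64(175), np.int64(16))]
243 [(np.int64(533), np.int64(94), np.int64(488)), (np.int64(507), np.int64(95), np.int64(477)), (np.int64(522), np.int64(129), np.int64(237)), (np.int64(518), np.int64(160), np.int64(14))]
249 [(np.int64(533), np.int64(84), np.int64(490)), (np.int64(508), np.int64(85), np.int64(473)), (np.int64(515), np.int64(108), np.int64(297)),
[... 1755 characters left out ...]
5), np.int64(-3), np.int64(21)), (np.int64(544), np.int64(-11), np.int64(235)), (np.int64(525), np.int64(-12), np.int64(238)), (np.int64(497), np.int64(-12), np.int64(238))]
315 [(np.int64(619), np.int64(-17), np.int64(0)), (np.int64(544), np.int64(-24), np.int64(239)), (np.int64(524), np.int64(-24), np.int64(241)), (np.int64(497), np.int64(-25), np.int64(238))]
321 [(np.int64(620), np.int64(-32), np.int64(1)), (np.int64(546), np.int64(-36), np.int64(229)), (np.int64(554), np.int64(-34), np.int64(12)), (np.int64(523), np.int64(-34), np.int64(2))]
327 [(np.int64(621), np.int64(-48), np.int64(-6)), (np.int64(580), np.int64(-48), np.int64(-3)), (np.int64(556), np.int64(-49), np.int64(3)), None]
```

Run:
```python
from h import *
S=dict(np.load('side3.npz'));W=pts(S)
for u in (305,310):
  for v in range(290,328,3):print(u,v,W[v,u].round(0),S['image'][v,u])
c=cap('side','side4');print(get_obs()['contact_force'])
cv2.imwrite('pics/s4.png',cv2.resize(c['image'][180:380,180:420,::-1],(720,600)))
```

```text
305 290 [483.  75.  96.] [11 12 16]
305 293 [482.  77.  89.] [10 11 14]
305 296 [482.  77.  80.] [11 14 15]
305 299 [484.  75.  69.] [13 16 15]
305 302 [481.  80.  67.] [83 85 86]
305 305 [479.  85.  64.] [68 69 72]
305 308 [481.  82.  51.] [64 65 68]
305 311 [480.  85.  45.] [61 62 64]
305 314 [480.  84.  35.] [64 64 67]
305 317 [482.  82.  22.] [62 62 64]
305 320 [486.  74.   1.] [39 57 93]
305 323 [483.  81.   1.] [ 47  64 101]
305 326 [480.  87.  -1.] [41 54 84]
310 290 [475.  70.  94.] [11 12 16]
310 293 [474.  72.  88.] [ 3  8 11]
310 296 [476.  68.  74.] [ 9  8 10]
310 299 [476.  69.  66.] [47 47 50]
310 302 [473.  75.  65.] [83 83 87]
310 305 [471.  79.  61.] [83 83 89]
310 308 [469.  84.  58.] [65 65 67]
310 311 [469.  85.  50.] [63 64 68]
310 314 [470.  82.  37.] [64 63 66]
310 317 [470.  83.  29.] [62 61 65]
310 320 [470.  85.  22.] [65 65 68]
310 323 [473.  78.   3.] [41 58 91]
310 326 [471.  83.   0.] [38 53 84]
[-0.63131138 -0.37178276 -1.54794362]
```

View pics/s4.png

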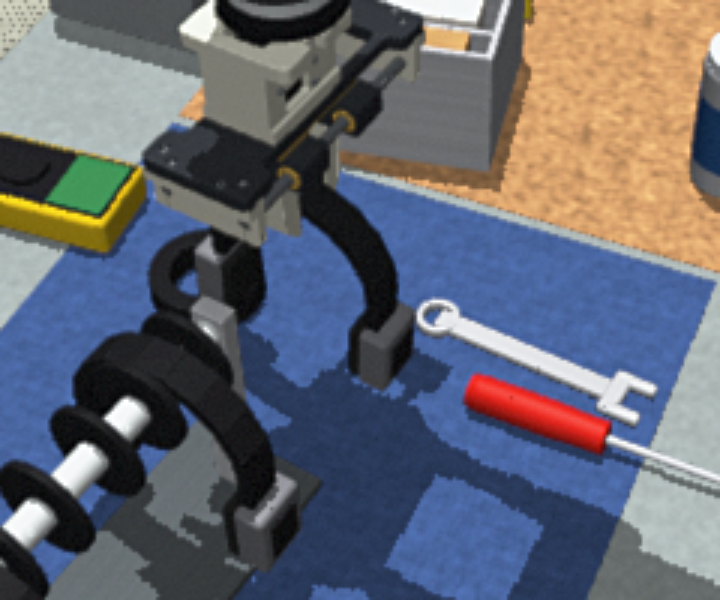

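Run:
```python
from h import *
S=dict(np.load('side4.npz'));W=pts(S)
print(get_obs()['tool_pos'])
for u in (236,250,262):
  print(u,[W[v,u].round(0).astype(int).tolist() for v in range(230,272,3) if W[v,u,0]==W[v,u,0]])
# post top
print([W[v,u].round(0).astype(int).tolist() for v in (281,284,288,292,298) for u in (248,252,256)if W[v,u,0]==W[v,u,0]])
```

```text
[541.06349204  59.14832011 159.30474966]
236 [[576, 136, 268], [573, 141, 266], [568, 149, 268], [568, 150, 262], [572, 147, 251], [578, 139, 235], [580, 138, 227], [718, -48, 0], [712, -38, 1], [707, -30, 1], [689, -3, 24], [683, 6, 25], [680, 12, 23], [674, 22, 24]]
250 [[554, 128, 269], [549, 136, 271], [546, 142, 270], [543, 146, 268], [540, 153, 268], [542, 151, 259], [543, 150, 251], [548, 144, 237], [548, 145, 231], [606, 62, 125], [609, 59, 113], [610, 60, 104], [607, 65, 102], [607, 66, 95]]
262 [[536, 119, 268], [532, 126, 268], [528, 134, 269], [525, 139, 268], [522, 145, 268], [518, 152, 269], [518, 153, 263], [519, 152, 255], [523, 148, 243], [524, 147, 235], [525, 147, 228], [590, 46, 99], [591, 47, 91], [590, 50, 86]]
[[553, 156, 172], [548, 151, 169], [598, 64, 61], [551, 160, 170], [545, 156, 168], [549, 164, 164], [540, 165, 169], [537, 157, 163], [536, 185, 181], [542, 164, 157], [538, 158, 152], [537, 186, 167], [527, 189, 174], [538, 160, 138]]
```

The lowest visible foot edge was about 13 mm up, and the hand cleared the post by 27 mm. The cause of the contact is still unclear, so I'll move to (490,70), further from the post and tape, and lower in small steps while watching the force.

```bash
python3 -m handwheel '[[[0,0,0],[-0.01,-0.001,0],0],[[0,0,0],[-0.025,-0.003,0],0],[[0,0,0],[-0.04,-0.004,0],0],[[0,0,0],[-0.05,-0.005,0],0],[[0,0,0],[-0.051,-0.005,0.01],0],[[0,0,0],[-0.051,-0.005,0.02],0],[[0,0,0],[-0.051,-0.005,0.025],0],[[0,0,0],[-0.051,-0.005,0.025],0]]'
python3 -m handwheel '[[[0,0,0],[0,0,0.002],0],[[0,0,0],[0,0,0.004],0],[[0,0,0],[0,0,0.004],0]]'
python3 -m handwheel '[[[0,0,0],[0,0,0.002],0],[[0,0,0],[0,0,0.003],0],[[0,0,0],[0,0,0.003],0]]'
```

```text
time: 8.15
tool_pos: [490.2, 71.1, 132.3]
tcp_rot: [3.141, 0.002, -0.131]
contact_force: [-0.2, -0.2, -1.2]
grip_width: 24.5
finger_force: 30.0
time: 8.45
tool_pos: [490.5, 71.2, 129.6]
tcp_rot: [3.141, 0.0, -0.131]
contact_force: [-0.3, -0.2, -1.6]
grip_width: 24.4
finger_force: 30.0
time: 8.75
tool_pos: [490.4, 71.3, 126.6]
tcp_rot: [3.141, 0.0, -0.131]
contact_force: [0.4, 0.2, -1.1]
grip_width: 24.6
finger_force: 30.0
```

No contact here at 126.6 mm, so the earlier obstruction belonged to that spot. Continuing gently.

```bash
python3 -m handwheel '[[[0,0,0],[0,0,0.002],0],[[0,0,0],[0,0,0.004],0],[[0,0,0],[0,0,0.006],0],[[0,0,0],[0,0,0.006],0]]'
python3 -m handwheel '[[[0,0,0],[0,0,0.001],0],[[0,0,0],[0,0,0.002],0],[[0,0,0],[0,0,0.002],0]]'
python3 -m handwheel '[[[0,0,0],[0,0,0.001],0],[[0,0,0],[0,0,0.002],0],[[0,0,0],[0,0,0.002],0]]'
```

```text
time: 9.15
tool_pos: [490.3, 71.3, 120.4]
tcp_rot: [3.141, 0.001, -0.131]
contact_force: [0.1, 0.3, -2.5]
grip_width: 24.9
finger_force: 30.0
time: 9.45
tool_pos: [490.4, 71.2, 118.6]
tcp_rot: [3.141, 0.0, -0.131]
contact_force: [0.5, -0.1, -1.9]
grip_width: 24.4
finger_force: 30.0
time: 9.75
tool_pos: [490.4, 71.2, 116.5]
tcp_rot: [3.141, 0.0, -0.131]
contact_force: [0.4, -0.4, -1.9]
grip_width: 24.3
finger_force: 30.0
```

```bash
python3 -m handwheel '[[[0,0,0],[0,0,0.001],0],[[0,0,0],[0,0,0.002],0],[[0,0,0],[0,0,0.002],0]]'
python3 -m handwheel '[[[0,0,0],[0,0,0.001],0],[[0,0,0],[0,0,0.001],0]]'
python3 -m handwheel '[[[0,0,0],[0,0,0.001],0],[[0,0,0],[0,0,0.001],0]]'
```

```text
time: 10.05
tool_pos: [491.1, 71.2, 115.1]
tcp_rot: [3.142, -0.001, -0.131]
contact_force: [1.9, -0.8, 1.7]
grip_width: 24.9
finger_force: 30.0
time: 10.25
tool_pos: [491.8, 71.1, 114.6]
tcp_rot: [-3.141, -0.003, -0.131]
contact_force: [1.8, -1.1, 4.7]
grip_width: 24.5
finger_force: 30.0
time: 10.45
tool_pos: [492.5, 71.0, 114.2]
tcp_rot: [-3.141, -0.005, -0.131]
contact_force: [2.5, -1.1, 8.8]
grip_width: 24.4
finger_force: 30.0
```

Contact at 114–115 mm, as the sorter floor predicts. Release and rise.

```bash
python3 -m handwheel '[[[0,0,0],[0,0,0],0.5],[[0,0,0],[0,0,0],0.5],[[0,0,0],[0,0,0],0.5],[[0,0,0],[0,0,0],0.5],[[0,0,0],[0,0,0],0.6],[[0,0,0],[0,0,0],0.6]]'
python3 -m handwheel '[[[0,0,0],[0,0,-0.01],0.6],[[0,0,0],[0,0,-0.03],0.6],[[0,0,0],[0,0,-0.06],0.6],[[0,0,0],[0,0,-0.09],0.6],[[0,0,0],[0,0,-0.1],0.6],[[0,0,0],[0,0,-0.1],0.6]]'
python3 - <<'E'
from h import *
c=cap('side','side5');W=pts(c);I=c['image'].astype(int)
m=(I.max(2)<70)&(abs(W[...,0]-490)<80)&(abs(W[...,1]-70)<35)&(W[...,2]>85)&(W[...,2]<142)
P=W[m];print(len(P),cv2.minAreaRect(P[:,:2].astype(np.float32)),np.percentile(P[:,2],[50,98]))
# tape, top of cups
gr=(I.max(2)-I.min(2)<20)&(I.max(2)>75)&(abs(W[...,0]-490)<90)&(abs(W[...,1]-70)<40)&(abs(W[...,2]-50)<8)
for s in(-1,1):
    Q=W[gr&((W[...,0]-490)*s>0)];print(s,len(Q),np.median(Q,0))
cv2.imwrite('pics/s5.png',cv2.resize(c['image'][180:420,160:480,::-1],(800,600)))
E
```

```text
time: 11.05
tool_pos: [490.3, 71.3, 112.6]
tcp_rot: [3.141, 0.0, -0.131]
contact_force: [-0.4, -0.1, 0.4]
grip_width: 54.1
finger_force: 0.0
time: 11.65
tool_pos: [491.3, 71.3, 214.4]
tcp_rot: [-3.141, -0.004, -0.131]
contact_force: [-0.8, -0.4, 0.2]
grip_width: 55.2
finger_force: 0.0
817 ((495.7460021972656, 67.78582763671875), (26.752613067626953, 124.94938659667969), 82.75825500488281) [125.14831124 136.44812333]
-1 90 [428.01761261  81.79202065  49.33946852]
1 45 [563.16451859  73.5664599   49.21603399]
```

View pics/s5.png

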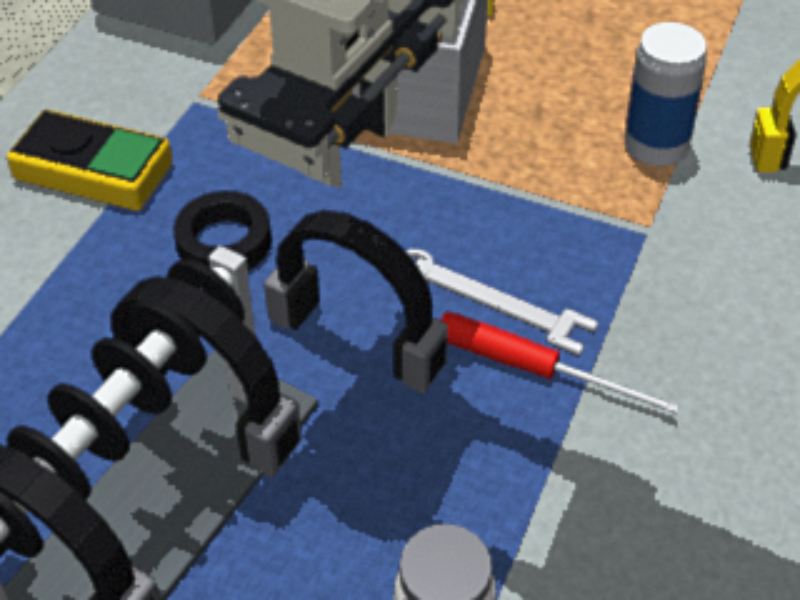

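The picture shows the defenders standing upright: crown (360,220), cups at (293,295) and (420,355), touching nothing. The tape, spanner and driver look undisturbed. Centre is about (495.5,70.6), yaw -0.13, and the crown reads about 135 mm. Next I'll regrip the near side of the band, about 53° from the crown, with the tool tilted 15° outward.

Run:
```python
from h import *
go([437.4,78.3,146],[np.pi,-.262,-.131])
go([452.9,76.2,87.7],[np.pi,-.262,-.131])
```

```text
turn [-0.000e+00  1.496e+01  1.000e-02] shift m [-0.0535 -0.0001  0.0668]
turn [-0.000e+00  1.496e+01  1.000e-02] shift m [-0.0379 -0.      0.1251]
```

```bash
python3 -m handwheel '[[[0,5,0],[-0.03,0,0],0.55],[[0,10,0],[-0.0535,0,0.01],0.55],[[0,15,0],[-0.0535,0,0.035],0.55],[[0,15,0],[-0.0535,0,0.067],0.55],[[0,15,0],[-0.048,0,0.088],0.55],[[0,15,0],[-0.043,0,0.107],0.55],[[0,15,0],[-0.039,0,0.12],0.55],[[0,15,0],[-0.038,0,0.125],0.55],[[0,15,0],[-0.038,0,0.125],0.55],[[0,15,0],[-0.038,0,0.125],0.55]]'
```

```text
time: 12.7
tool_pos: [452.5, 76.2, 87.6]
tcp_rot: [3.141, -0.261, -0.131]
contact_force: [-0.0, -0.9, 1.5]
grip_width: 50.9
finger_force: 0.0
```

```bash
python3 -m handwheel '[[[0,0,0],[0,0,0],0],[[0,0,0],[0,0,0],0],[[0,0,0],[0,0,0],0],[[0,0,0],[0,0,0],0],[[0,0,0],[0,0,0],0],[[0,0,0],[0,0,0],0],[[0,0,0],[0,0,0],0],[[0,0,0],[0,0,0],0],[[0,0,0],[0,0,0],0]]'
python3 - <<'E'
from h import *
o=get_obs();a=np.radians(15);C=[495.5,70.6,0]
# lift vertical 150mm in tool axes
R=Ro.from_euler('xyz',o['tcp_rot']);print('vert150',R.inv().apply([0,0,.150]).round(4))
E
```

```text
time: 13.6
tool_pos: [452.9, 76.2, 87.9]
tcp_rot: [3.142, -0.262, -0.131]
contact_force: [-2.0, 0.1, 5.9]
grip_width: 24.8
finger_force: 29.9
vert150 [ 0.0389  0.     -0.1449]
```

```bash
python3 -m handwheel '[[[0,0,0],[0.001,0,-0.003],0],[[0,0,0],[0.002,0,-0.008],0],[[0,0,0],[0.004,0,-0.015],0],[[0,0,0],[0.0064,0,-0.024],0],[[0,0,0],[0.0094,0,-0.035],0],[[0,0,0],[0.0129,0,-0.048],0],[[0,0,0],[0.0166,0,-0.062],0],[[0,0,0],[0.0206,0,-0.077],0],[[0,0,0],[0.0247,0,-0.092],0],[[0,0,0],[0.0287,0,-0.107],0],[[0,0,0],[0.0322,0,-0.12],0],[[0,0,0],[0.0349,0,-0.13],0]]'
python3 -m handwheel '[[[0,0,0],[0.0021,0,-0.008],0],[[0,0,0],[0.0054,0,-0.02],0],[[0,0,0],[0.0094,0,-0.035],0],[[0,0,0],[0.0134,0,-0.05],0],[[0,0,0],[0.0169,0,-0.063],0],[[0,0,0],[0.0182,0,-0.068],0],[[0,0,0],[0.0182,0,-0.068],0],[[0,0,0],[0.0182,0,-0.068],0]]'
cat > tilt.py <<'E'
from h import *
import sys
c=cap('side',sys.argv[1]);W=pts(c);I=c['image'].astype(int);o=get_obs();p=o['tool_pos']
e=np.array([np.cos(-.131),np.sin(-.131)])
q=(W[...,:2]-p[:2]);s=q@e;t=q@np.array([-e[1],e[0]])
dz=W[...,2]-p[2]
g=(I.max(2)-I.min(2)<25)&(abs(t)<30)
# crown-top profile: band black points, sample along s
b=(I.max(2)<75)&(abs(t)<22)&(dz>-60)&(dz<70)&(s>15)&(s<125)
A=np.stack([s[b],dz[b]],1)
# upper envelope per s-bin -> circle fit (outer radius 65)
E=[]
for k in range(20,112,6):
    z=A[(A[:,0]>=k-3)&(A[:,0]<k+3),1]
    if len(z)>3:E.append((k,np.percentile(z,95)))
E=np.array(E);M=np.c_[2*E,np.ones(len(E))];x=np.linalg.lstsq(M,(E**2).sum(1),rcond=None)[0];r=np.sqrt(x[2]+x[:2]@x[:2])
print('arc centre rel TCP (s,z)',x[:2].round(1),'r',r.round(1),'TCP',p.round(1));print(E.round(0).tolist())
for lo,hi in((-60,20),(60,140)):
    m=g&(I.max(2)>55)&(s>lo)&(s<hi)&(dz>-110)&(dz<-10);P=np.stack([s[m],t[m],dz[m]],1)
    print('cup',len(P),np.percentile(P,[3,50,97],axis=0).round().tolist() if len(P) else '')
cv2.imwrite(f'pics/{sys.argv[1]}.png',c['image'][:,:,::-1])
E
python3 tilt.py side6
```

```text
time: 14.8
tool_pos: [452.9, 76.3, 224.0]
tcp_rot: [-3.141, -0.263, -0.131]
contact_force: [-0.1, 0.7, -1.5]
grip_width: 24.9
finger_force: 29.9
time: 15.6
tool_pos: [452.4, 76.2, 292.1]
tcp_rot: [3.141, -0.261, -0.131]
contact_force: [0.1, 0.1, -3.3]
grip_width: 24.7
finger_force: 29.9
arc centre rel TCP (s,z) [ 37.5 -20.3] r 70.8 TCP [452.3  76.2 291.9]
[[50.0, 48.0], [56.0, 48.0], [62.0, 46.0], [68.0, 44.0], [74.0, 41.0], [80.0, 39.0], [86.0, 33.0], [92.0, 23.0], [98.0, 8.0], [104.0, 2.0], [110.0, -30.0]]
cup 345 [[-32.0, -18.0, -81.0], [-25.0, 16.0, -45.0], [-13.0, 19.0, -36.0]]
cup 233 [[98.0, -19.0, -83.0], [107.0, 16.0, -54.0], [118.0, 18.0, -37.0]]
```

View pics/side6.png

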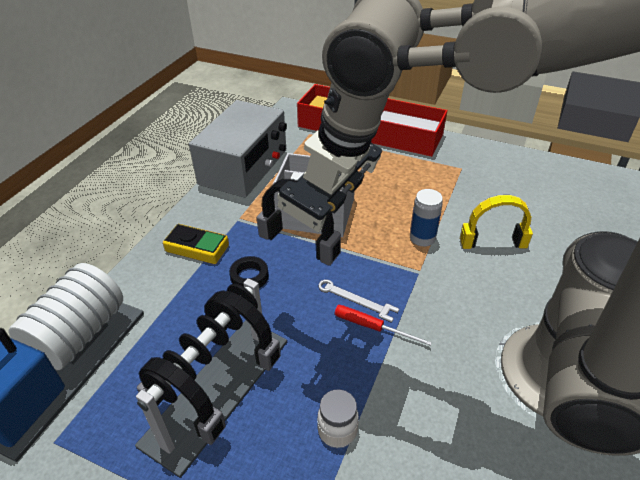

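Side view: the defenders hang level in the grip, cups at (270,222) and (328,247). Cup tops are both 37 mm below the TCP, as expected, so the crown is 43 mm ahead of the TCP. Next I'll carry them above the free seat.

```bash
python3 -c "
from h import *
go([523.5,291.9,302],[np.pi,-.262,-.131])"
```

```text
turn [0.02 0.1  0.01] shift m [ 0.0436 -0.2231  0.001 ]
```

```bash
python3 -m handwheel '[[[0,0,0],[0.003,-0.008,-0.005],0],[[0,0,0],[0.006,-0.022,-0.008],0],[[0,0,0],[0.009,-0.042,-0.008],0],[[0,0,0],[0.013,-0.065,-0.007],0],[[0,0,0],[0.018,-0.09,-0.006],0],[[0,0,0],[0.023,-0.115,-0.004],0],[[0,0,0],[0.028,-0.14,-0.003],0],[[0,0,0],[0.033,-0.165,-0.001],0],[[0,0,0],[0.037,-0.188,0],0],[[0,0,0],[0.041,-0.207,0.001],0],[[0,0,0],[0.043,-0.219,0.001],0],[[0,0,0],[0.0436,-0.223,0.001],0]]'
python3 -m handwheel '[[[0,0,0],[0,0,0],0],[[0,0,0],[0,0,0],0]]'
python3 tilt.py side7
python3 - <<'E'
from h import *
c=cap('top','top7');W=pts(c);I=c['image'].astype(int);p=get_obs()['tool_pos']
e=np.array([np.cos(-.131),np.sin(-.131)]);n=np.array([-e[1],e[0]])
S=np.array([566.1,286.3])
q=W[...,:2]-S;s=q@e;t=q@n
b=(I.max(2)<75)&(abs(t)<40)&(abs(s)<70)&(W[...,2]>260)&(W[...,2]<345)
P=W[b];print(len(P));
if len(P)>20:print(cv2.minAreaRect(P[:,:2].astype(np.float32)),'t',np.percentile(t[b],[3,50,97]),'s',np.percentile(s[b],[3,97]))
# side view re-check of flanges & bar
d=dict(np.load('side6.npz'));W=pts(d);I=d['image'].astype(int)
q=W[...,:2]-S;s=q@e;t=q@n
bar=(I.min(2)>110)&(abs(s)<14)&(abs(t)<60)&(W[...,2]>148)&(W[...,2]<172)
print('bar t',np.histogram(t[bar],np.arange(-60,61,5)),'s med',np.median(s[bar]),'z95',np.percentile(W[...,2][bar],95))
f=(I.max(2)<75)&(abs(t)<45)&(abs(s)<34)&(W[...,2]>172)&(W[...,2]<192)
print('flange t',np.histogram(t[f],np.arange(-45,46,3)))
E
```

```text
time: 16.85
tool_pos: [524.0, 293.1, 302.5]
tcp_rot: [3.141, -0.261, -0.13]
contact_force: [-0.3, 0.1, -1.8]
grip_width: 24.7
finger_force: 29.9
time: 17.05
tool_pos: [523.8, 291.2, 303.0]
tcp_rot: [3.141, -0.262, -0.131]
contact_force: [-0.9, -0.1, -3.1]
grip_width: 24.6
finger_force: 29.9
arc centre rel TCP (s,z) [49.1 -7.7] r 55.2 TCP [523.8 291.1 303.1]
[[56.0, 48.0], [62.0, 46.0], [68.0, 43.0], [74.0, 41.0], [80.0, 38.0], [86.0, 33.0], [92.0, 27.0], [98.0, 17.0]]
cup 432 [[-31.0, -18.0, -83.0], [-26.0, 14.0, -42.0], [-13.0, 18.0, -36.0]]
cup 84 [[95.0, 14.0, -86.0], [107.0, 16.0, -73.0], [117.0, 18.0, -60.0]]
358
((564.162353515625, 285.95379638671875), (50.771488189697266, 137.8917694091797), 86.22454833984375) t [-20.39170944  -7.49406272  10.57069653] s [-63.40662027  62.3244144 ]
bar t (array([21, 30, 29, 28, 10,  0,  0,  9, 30, 33, 31, 35, 32,  6,  0,  0, 26,
       34, 37, 33, 26,  0,  0,  8]), array([-60, -55, -50, -45, -40, -35, -30, -25, -20, -15, -10,  -5,   0,
         5,  10,  15,  20,  25,  30,  35,  40,  45,  50,  55,  60])) s med -3.110611481588779 z95 165.92009193349162
flange t (array([  0,   0,   0,   0,   0,   4,  43, 118,   5,   0,   0,   0,   0,
         0,   0,   0,   0,   0,   0,   0,  25,  90,  52,   0,   0,   0,
         0,   0,   0,   0]), array([-45, -42, -39, -36, -33, -30, -27, -24, -21, -18, -15, -12,  -9,
        -6,  -3,   0,   3,   6,   9,  12,  15,  18,  21,  24,  27,  30,
        33,  36,  39,  42,  45]))
```

The side view puts the seat centre within 1–2 mm of the estimate and the bar's top at 165 mm. The band is centred on it, so I'll lower first to just above the flanges.

```bash
python3 -m handwheel '[[[0,0,0],[-0.0021,0,0.008],0],[[0,0,0],[-0.0054,0,0.02],0],[[0,0,0],[-0.0091,0,0.034],0],[[0,0,0],[-0.0129,0,0.048],0],[[0,0,0],[-0.0166,0,0.062],0],[[0,0,0],[-0.0204,0,0.076],0],[[0,0,0],[-0.0241,0,0.09],0],[[0,0,0],[-0.0279,0,0.104],0],[[0,0,0],[-0.0316,0,0.118],0],[[0,0,0],[-0.0343,0,0.128],0],[[0,0,0],[-0.0362,0,0.135],0],[[0,0,0],[-0.0362,0,0.135],0]]'
python3 -c "
from h import *
c=cap('side','side8');go([523.5,291.6,130],[np.pi,-.262,-.131])
cv2.imwrite('pics/s8.png',cv2.resize(c['image'][230:470,100:340,::-1],(600,600)))"
```

```text
time: 18.35
tool_pos: [523.4, 291.3, 162.1]
tcp_rot: [3.14, -0.26, -0.131]
contact_force: [0.0, 0.3, -2.3]
grip_width: 25.0
finger_force: 29.9
turn [0.02 0.03 0.01] shift m [-0.0089  0.0001  0.0318]
```

View pics/s8.png

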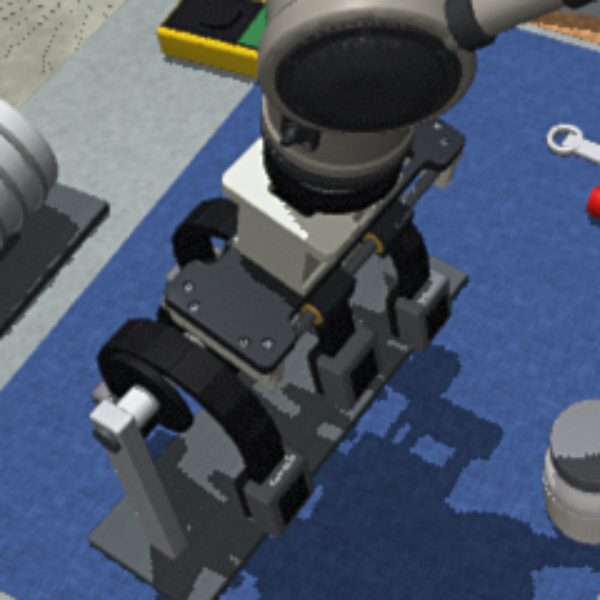

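The picture shows the near cup at (345,370), midway between the hung ones at (275,490) and (420,310), all clear. Lowering into the seat while watching the force.

```bash
python3 -m handwheel '[[[0,0,0],[-0.0016,0,0.006],0],[[0,0,0],[-0.0032,0,0.012],0],[[0,0,0],[-0.0048,0,0.018],0],[[0,0,0],[-0.0059,0,0.022],0],[[0,0,0],[-0.0059,0,0.022],0]]'
python3 -m handwheel '[[[0,0,0],[-0.0008,0,0.003],0],[[0,0,0],[-0.0016,0,0.006],0],[[0,0,0],[-0.0021,0,0.008],0],[[0,0,0],[-0.0021,0,0.008],0]]'
python3 -m handwheel '[[[0,0,0],[-0.0005,0,0.002],0],[[0,0,0],[-0.0005,0,0.002],0]]'
```

```text
time: 18.9
tool_pos: [523.5, 291.5, 139.5]
tcp_rot: [3.141, -0.261, -0.131]
contact_force: [0.4, 0.2, -1.3]
grip_width: 24.5
finger_force: 29.9
time: 19.3
tool_pos: [523.8, 291.7, 131.8]
tcp_rot: [3.141, -0.261, -0.131]
contact_force: [-0.8, -0.5, -2.2]
grip_width: 24.6
finger_force: 29.9
time: 19.5
tool_pos: [523.9, 291.7, 129.9]
tcp_rot: [3.141, -0.262, -0.131]
contact_force: [0.0, 0.1, -2.1]
grip_width: 24.5
finger_force: 29.9
```

```bash
python3 -m handwheel '[[[0,0,0],[-0.0003,0,0.001],0],[[0,0,0],[-0.0005,0,0.002],0],[[0,0,0],[-0.0005,0,0.002],0]]'
python3 -m handwheel '[[[0,0,0],[-0.0003,0,0.001],0],[[0,0,0],[-0.0003,0,0.001],0]]'
python3 -m handwheel '[[[0,0,0],[-0.0003,0,0.001],0],[[0,0,0],[-0.0003,0,0.001],0]]'
```

```text
time: 19.8
tool_pos: [524.1, 291.8, 128.1]
tcp_rot: [3.142, -0.262, -0.131]
contact_force: [-0.1, -0.0, -1.9]
grip_width: 24.6
finger_force: 29.9
time: 20.0
tool_pos: [524.3, 291.8, 127.5]
tcp_rot: [-3.141, -0.263, -0.131]
contact_force: [-1.7, -0.9, 2.4]
grip_width: 24.9
finger_force: 29.9
time: 20.2
tool_pos: [524.6, 292.0, 126.9]
tcp_rot: [-3.141, -0.264, -0.131]
contact_force: [-1.7, 0.1, 5.2]
grip_width: 24.5
finger_force: 29.9
```

Contact at 127.5 mm, exactly as predicted. I'll release to about 46 mm and withdraw along the tool axis.

```bash
python3 -m handwheel '[[[0,0,0],[0,0,0],0.35],[[0,0,0],[0,0,0],0.4],[[0,0,0],[0,0,0],0.45],[[0,0,0],[0,0,0],0.5],[[0,0,0],[0,0,0],0.5],[[0,0,0],[0,0,0],0.5]]'
python3 -m handwheel '[[[0,0,0],[0,0,-0.01],0.5],[[0,0,0],[0,0,-0.025],0.5],[[0,0,0],[0,0,-0.045],0.5],[[0,0,0],[0,0,-0.07],0.5],[[0,0,0],[0,0,-0.1],0.5],[[0,0,0],[-0.03,0,-0.13],0.5],[[0,0,0],[-0.07,0.03,-0.14],0.5],[[0,0,0],[-0.1,0.08,-0.14],0.5],[[0,0,0],[-0.11,0.12,-0.14],0.5],[[0,0,0],[-0.11,0.16,-0.14],0.5],[[0,0,0],[-0.11,0.16,-0.14],0.5]]'
python3 - <<'E'
from h import *
for k in('side','top'):
    c=cap(k,k+'9');W=pts(c);I=c['image'].astype(int)
    e=np.array([np.cos(-.131),np.sin(-.131)]);n=np.array([-e[1],e[0]]);q=W[...,:2]-[566.1,286.3];s=q@e;t=q@n
    b=(I.max(2)<75)&(abs(t)<16)&(abs(s)<20)&(W[...,2]>160)
    print(k,b.sum(),'t',np.percentile(t[b],[3,50,97]).round(),'z',np.percentile(W[...,2][b],[10,50,90]).round())
    g=(I.max(2)-I.min(2)<25)&(I.max(2)>55)&(abs(t)<28)&(abs(s)>44)&(abs(s)<85)&(W[...,2]>35)&(W[...,2]<105)
    for d in(-1,1):
        m=g&(s*d>0);print(d,m.sum(),np.percentile(np.c_[s[m],t[m],W[...,2][m]],[3,50,97],axis=0).round().tolist() if m.sum()>5 else '')
S=dict(np.load('side9.npz'))['image'];T=dict(np.load('top9.npz'))['image']
cv2.imwrite('pics/f.png',np.hstack([cv2.resize(S[230:480,90:340,::-1],(400,400)),cv2.resize(T[90:320,110:340,::-1],(400,400))]))
print(get_obs()['contact_force'])
E
```

```text
time: 20.8
tool_pos: [523.9, 291.7, 125.9]
tcp_rot: [3.141, -0.262, -0.131]
contact_force: [0.3, -0.0, 0.3]
grip_width: 45.7
finger_force: 0.0
time: 21.9
tool_pos: [360.4, 148.5, 233.4]
tcp_rot: [3.141, -0.263, -0.135]
contact_force: [-0.0, -0.3, -0.0]
grip_width: 45.9
finger_force: 0.0
side 326 t [-13.  -1.  15.] z [171. 174. 176.]
-1 319 [[-75.0, -19.0, 47.0], [-69.0, 14.0, 89.0], [-56.0, 19.0, 93.0]]
1 13 [[46.0, -2.0, 60.0], [70.0, 8.0, 88.0], [75.0, 11.0, 98.0]]
top 200 t [-12.  -1.  12.] z [171. 174. 178.]
-1 153 [[-77.0, -20.0, 54.0], [-68.0, -11.0, 89.0], [-48.0, 15.0, 98.0]]
1 118 [[46.0, -20.0, 55.0], [61.0, -13.0, 87.0], [73.0, 11.0, 98.0]]
[0.63090055 0.44072287 0.69310252]
```

View pics/f.png

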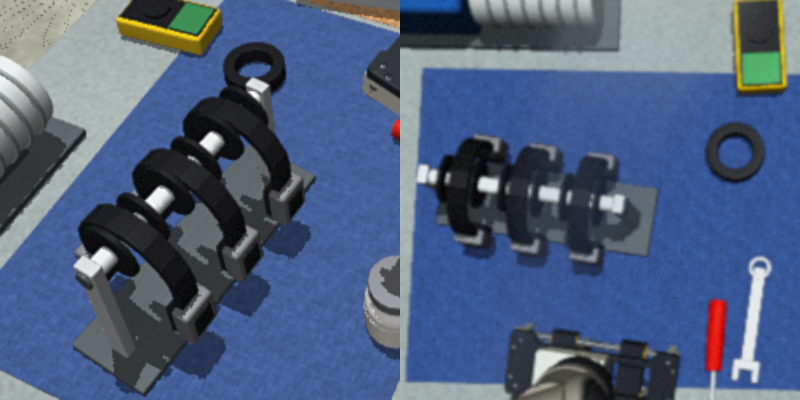

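The picture shows the three defenders hanging in line, ours in the middle: near cup (240,250) on the left, crown (525,190) on the right. Its crown top is at 174–175 mm, centred within about 1 mm and level, and the arm is clear.

```bash
python3 -m handwheel '[[[0,0,0],[0,0,0],0.5],[[0,0,0],[0,0,0],0.5],[[0,0,0],[0,0,0],0.5]]'; python3 -c "
from plant import close_job;print(close_job())"
```

```text
time: 22.3
tool_pos: [361.9, 152.6, 232.6]
tcp_rot: [3.141, -0.261, -0.129]
contact_force: [0.0, -0.0, -0.8]
grip_width: 46.0
finger_force: 0.0
the job is handed in; nothing more can be done
None
```

The defenders were stood on the bench, let go, then hung in the free seat, centred and level in the last images, and the job was handed in at about 22 s with no verdict returned; the first set-down spot gave an unexplained contact of about 30 N, so I backed off and used another spot.

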